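# Turn the spice carousel so the wooden mill faces front

### The job

Turn the round wooden spice carousel, by pushing the finger tabs on its rim, until the wooden mill stands at the front, squarely in line with the brass pointer on the foot. Push with the fingers only: do not touch, lift or tip anything standing on the tray, do not squeeze the tabs, and leave everything else on the worktop alone. Let go and leave the carousel at rest with all four things still standing on it.

Things in the scene. Friction and masses are not known exactly. Their poses are not given: they have to be found in the camera images.
- stand: Fixed foot of the carousel: dark steel disc, 196 mm across, 33 mm high. Origin on the worktop, on the tray's turning axis. A dark tongue, 34 mm wide, 8 mm high, runs out along this body's own -x (roughly towards the robot) to 205 mm from the axis; a flat brass arrow on it (top at 10 mm) lies along the line that the mill must stand on. The tabs pass above it.
- carousel: Revolving wooden tray, 228 mm across, top at height 52 mm, 57 at its brass lip. Origin on the worktop on the axis; axes turn with it. Six dark round finger tabs, 16 mm thick, centre at height 43 mm, stick out level to 178 mm from the axis at 0, 60, .. 300 degrees from its own +x; open space below and between. Turns both ways, over a full turn, light friction (1 N at a tab), does not coast.
- front_spot (a point): The place where the mill should stand: on the tray's upper face, 62 mm from the axis on the pointer's side. Fixed to the foot; does not turn.
- salt_mill_mid (a point): The wooden mill: turned brown wood with a waist and round head, 56 mm across, 165 mm high, standing loose on the tray about 62 mm from the axis. Point at its centre, half-way up (134 mm above the worktop).
- spice_a_mid (a point): A small glass spice jar with a dark cap, 41 mm across, 105 mm high, loose on the tray. Point at its centre, half-way up.
- salt_box_mid (a point): A white carton, 45 x 63 x 112 mm high, loose on the tray. Point at its centre, half-way up.
- tin_half_mid (a point): A short red tin, 75 mm across, 58 mm high, loose on the tray. Point at its centre, half-way up.
- onion_3: A brown onion, 75 mm across, 77 mm high, on the chopping board at the left. Origin under its centre. Leave it alone.
- peeler: A peeler with black handle, 170 x 25 x 18 mm, lying on the chopping board at the left. Origin under its centre. Leave it alone.
- mug_a: A white mug, 83 mm across and 115 mm over the handle, 86 mm high, at the right. Origin under its centre. Leave it alone.
- lemon_0: A lemon, 78 x 55 x 56 mm, at the right. Origin under its centre. Leave it alone.
- salt_mill: The same wooden mill: origin under its centre, on the tray's upper face. It is not to be touched.
- spice_a: The same spice jar: origin under its centre, on the tray's upper face. It is not to be touched.
- salt_box: The same white carton: origin under its centre, on the tray's upper face. It is not to be touched.
- tin_half: The same red tin: origin under its centre, on the tray's upper face. It is not to be touched.

How it is judged:
By the outcome, as a careful person would: the job done as asked, in the order asked, and still so for the second after the job is handed in, with the robot touching nothing.
It also fails if it takes over 72 s, if anything falls off the work surface, if the arm or the gripper's body presses on something with over 40 N, if the wrist force passes 120 N, or if a joint passes its speed limit or range.

### The arm

A 6-joint arm with a two-finger parallel gripper is mounted at the origin on a cart in front of the work surface, level with it; the furniture and walls round the work are solid. World frame = base frame: x ahead of the robot, y to its left, z up, the work surface at z = 0. Lengths are in m, angles in rad, forces in N, time in s.
With the tool pointing down it reaches from about 0.275 to 0.85 m from the base axis. Payload 5.2 kg.
Tool frame: the origin (TCP) lies between the finger pads; the fingertips stand 14 mm ahead of it and the grasp point (between the pads) lies 5 mm behind it; z points along the fingers, y is the line along which they close (so a half turn about z gives the same grasp; the last joint's range is limited). The gripper opens to 85 mm and grips with 20 to 120 N. Pads are 22 mm wide; open, the fingers measure 114 mm over their backs; the gripper's body (76 mm by 85 mm) begins 54 mm behind the grasp point. The pads swing forward as they close: fully open they stand 13 mm farther back than shut.
Start: joints at [-1.429, 0.259, 1.535, -0, 1.348, -0.203], TCP at [0.186, -0.518, 0.245] pointing down, gripper open.
Joint ranges: [-3.14, 3.14], [-0.91, 2.08], [0.19, 2.58], [-1.22, 4.36], [0.22, 2.71], [-3.12, 3.12]. Speed limits (rad/s): [2.57, 2.57, 3.14, 3.14, 3.14, 3.14].

### API

Orientations are given as a unit quaternion [x, y, z, w].
In Python, from plant import ctrl gives the robot as it stands.
- The arm moves only by the tool servo_tool, never from a script. Its argument "increments" is a list of rows, each an object with "rotation": the turn, a rotation vector about the tool's x, y, z in degrees, a list of three; "delta_pos": the shift along the tool's x, y, z in mm, a list of three; "gripper": the opening, from -1 (shut) to 1 (fully open), so that 0 is half open. In form: [{"rotation": [ax, ay, az], "delta_pos": [x, y, z], "gripper": gripper}, ...]. A call has 1 to 5 rows; each row shifts and turns the commanded pose from where the row before left it, along the tool's axes as they then stand; what a row does not reach is not made up. A row lasts 1/10 s, in which the tool goes at most 50 mm and 8.59 degrees, less where a joint would pass 70% of its speed; a pose out of reach is approached as far as the arm can. A call with a gripper value outside its range is refused whole. The fingers move at their own pace and stop on an object; "force" is the grip in N (left out, the last holds). Time passes only in rows, so rows that do not move let the fingers close. It gives the time, the measured TCP pose, the force, the opening and the grip force at its end, in the units of the state.
- ctrl.observe(): the state, without advancing time (a new reading comes with each control period).
- ctrl.camera(name): name is "side" or "top" or "wrist"; returns the picture (384x512x3 uint8, red, green, blue); there is no depth.
- ctrl.camera_info(name): a dict with "intrinsics" (3x3 intrinsics, pixels), "origin" and "rotation" of the camera in the world; the wrist camera has in their place "hand_eye" (4x4, takes a point from camera to tool coordinates, whose origin is the TCP and whose axes are the flange's). Camera axes: x right, y up, looking along -z (the intrinsics and any distortion apply to the point x, -y, -z); pixel columns grow to the right and rows downward; lengths in m; the calibration is good to about 2 mm. A picture is of the moment at which its call begins: read the wrist's pose just before it. camera_info takes no time and is no camera call.
- ctrl.sign_off(): hands the job in; it is judged then, once.
Trained networks look in the newest picture that a camera, given by its name, has taken for a name from the list of things; names that differ only in an ending like _2 or _b are one class to them, and where a whole thing is asked for, a point or a joint stands for the part that bears it (a point fixed in the world has none). Each returns a list of dicts, best first, with "score" (0 to 1); they miss things now and then, are a little off and sometimes report something else, mostly with a low value. They report only what shows in the picture. A call takes as long as a camera call.
- ctrl.recognise(target, camera): "location" ([row, column] in pixels, amid what is visible of it).
- ctrl.regions_of(target, camera): "pixels" (384x512 bool, what is visible of it) and "location" ([row, column] in pixels, amid what is visible of it).
The state is a dict: "time": time; "joint_pos": joint angles; "qvel": joint speeds; "joint_efforts": joint torques, N m; "tcp_pos": TCP position; "tool_rot": TCP orientation; "wrist_force": force on the tool from outside, world axes, zero at the start; "wrist_torque": the same for the moment, N m; "grip_width": opening from 0.0 (shut) to 1.0 (fully open); "grip_force": force on a finger pad.
Only numpy, scipy, OpenCV 4.12 (cv2) and the standard library are available. Lean on these libraries where they do the work, as an engineer would, in place of code of your own. Each camera call takes 0.05 s, during which the arm holds its last target. There are 200 camera calls.

## Working session

There is one attempt and no reset: what is moved stays moved. The work goes in short steps, Python scripts to look and compute and a tool call to move; the robot and the scene stay as the last step left them, time stands still between calls to the robot, and variables do not carry over. Pictures are saved under pics/ and viewed, at most 10 in all, crops included, and the job is handed in when it is done.

Besides the shell and the picture viewer there is one more tool, called after "Call:" as name(argument=value, ...), one argument or row to a line, values as JSON. servo_tool: Moves the arm, as the interface text tells. Its arguments: {"type":"object","properties":{"increments":{"type":"array","items":{"type":"object","properties":{"rotation":{"type":"array","items":{"type":"number"}},"delta_pos":{"type":"array","items":{"type":"number"}},"gripper":{"type":"number"}}}},"force":{"type":"number"}},"required":["increments"]}

```bash
mkdir -p pics; cat > h.py <<'E'
import numpy as np, cv2
from plant import ctrl
from scipy.spatial.transform import Rotation as R
def ray(cam,loc):
    i=ctrl.camera_info(cam);K=np.array(i["intrinsics"])
    d=np.linalg.solve(K,[loc[1],loc[0],1.]);d=np.array([d[0],-d[1],-d[2]])
    return np.array(i["origin"]),np.array(i["rotation"])@d
def at(cam,loc,z):
    o,d=ray(cam,loc);return o+d*(z-o[2])/d[2]
def proj(cam,p):
    i=ctrl.camera_info(cam);c=np.array(i["rotation"]).T@(np.array(p)-i["origin"])
    q=np.array(i["intrinsics"])@[c[0],-c[1],-c[2]];return q[:2]/q[2]
E
python3 - <<'E'
from h import *
for c in("top","side"):
    im=ctrl.camera(c);cv2.imwrite(f"pics/{c}0.png",im[:,:,::-1])
    i=ctrl.camera_info(c);print(c,{k:np.round(v,3).tolist() if not isinstance(v,str) else v for k,v in i.items()})
for t,z in(("stand",.02),("carousel",.052),("salt_mill_mid",.134),("salt_mill",.134),("tin_half",.08),("salt_box",.108),("spice_a",.105),("mug_a",.04),("lemon_0",.03)):
  for c in("top","side"):
    for r in ctrl.recognise(t,c)[:2]: print(t,c,round(r["score"],2),np.round(r["location"]),at(c,r["location"],z).round(3))
s=ctrl.observe();print(s["time"],s["tool_rot"],s["tcp_pos"])
E
```

```text
top {'intrinsics': [[425.812, 0.0, 251.221], [0.0, 425.812, 190.26], [0.0, 0.0, 1.0]], 'origin': [0.324, 0.017, 1.62], 'rotation': [-0.054, 0.05, 0.708, -0.702]}
side {'intrinsics': [[483.515, 0.0, 252.18], [0.0, 483.515, 195.952], [0.0, 0.0, 1.0]], 'origin': [0.034, -1.395, 1.05], 'rotation': [0.479, -0.074, -0.157, 0.86]}Traceback (most recent call last):
  File "<stdin>", line 7, in <module>
  File "h.py", line 9, in at
    o,d=ray(cam,loc);return o+d*(z-o[2])/d[2]
        ~~~^^^^^^^^^
  File "h.py", line 7, in ray
    return np.array(i["origin"]),np.array(i["rotation"])@d
                                 ~~~~~~~~~~~~~~~~~~~~~~~^~
ValueError: matmul: Input operand 1 has a mismatch in its core dimension 0, with gufunc signature (n?,k),(k,m?)->(n?,m?) (size 3 is different from 4)
```

```bash
sed -i 's/np.array(i\["rotation"\])/R.from_quat(i["rotation"]).as_matrix()/' h.py
python3 - <<'E'
from h import *
for t,z in(("stand",.02),("carousel",.052),("salt_mill_mid",.134),("salt_mill",.134),("tin_half",.08),("salt_box",.108),("spice_a",.105),("mug_a",.04),("lemon_0",.03)):
  for c in("top","side"):
    for r in ctrl.recognise(t,c)[:2]: print(t,c,round(r["score"],2),np.round(r["location"]),at(c,r["location"],z).round(3))
s=ctrl.observe();print(s["time"],s["tool_rot"],s["tcp_pos"])
E
```

```text
stand top 0.5 [227. 242.] [0.421 0.06  0.02 ]
stand side 0.96 [221. 241.] [0.478 0.017 0.02 ]
carousel top 0.83 [184. 250.] [0.58  0.031 0.052]
carousel side 0.72 [211. 269.] [ 0.582 -0.004  0.052]
carousel side 0.6 [191. 260.] [0.6   0.136 0.052]
salt_mill_mid top 0.82 [166. 240.] [0.632 0.065 0.134]
salt_mill_mid side 0.82 [171. 275.] [0.659 0.129 0.134]
salt_mill top 0.56 [166. 239.] [0.631 0.067 0.134]
salt_mill side 0.73 [171. 275.] [0.662 0.133 0.134]
tin_half top 0.95 [190. 227.] [0.553 0.112 0.08 ]
tin_half top 0.45 [174. 262.] [ 0.611 -0.017  0.08 ]
salt_box top 0.58 [201. 255.] [0.51  0.01  0.108]
salt_box top 0.41 [183. 247.] [0.574 0.041 0.108]
salt_box side 0.89 [196. 249.] [0.517 0.033 0.108]
spice_a top 0.51 [176. 262.] [ 0.602 -0.013  0.105]
spice_a side 0.83 [199. 274.] [ 0.6   -0.014  0.105]
mug_a top 0.7 [220. 373.] [ 0.444 -0.425  0.04 ]
mug_a side 0.59 [291. 279.] [ 0.456 -0.402  0.04 ]
lemon_0 side 0.57 [290. 322.] [ 0.582 -0.435  0.03 ]
lemon_0 side 0.25 [209. 268.] [0.594 0.042 0.03 ]
1.05 [ 9.85175179e-01  1.71551350e-01 -5.80057968e-06 -5.93884365e-06] [ 0.18591504 -0.51761088  0.24532413]
```

View pics/top0.png

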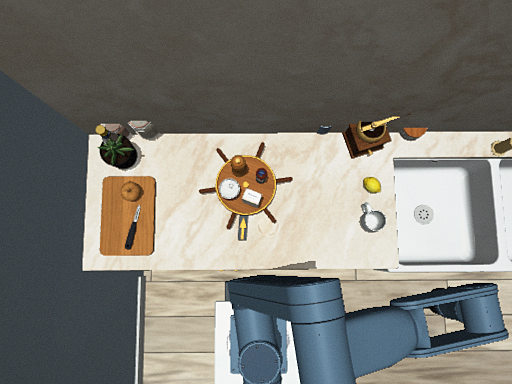

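View pics/side0.png

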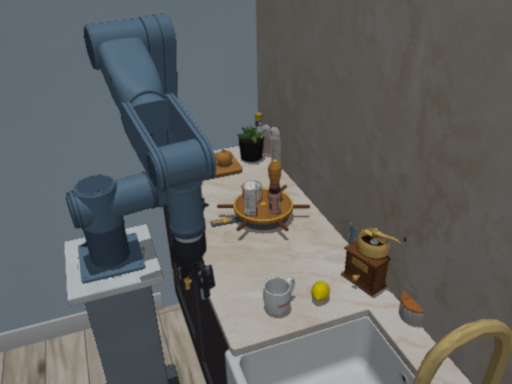

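The top view shows the tray centre near (184, 247), the mill at (165, 239) at the back left, and the brass arrow at about (230, 243). Six tabs are visible. The side view agrees.

```bash
cat >> h.py <<'E'
def bird(cam,im,z,x0=.33,x1=.83,y0=-.25,y1=.35,mm=1.):
    # rows: x decreasing downward, cols: y decreasing to the right; mm per pixel
    W=int((y1-y0)*1000/mm);H=int((x1-x0)*1000/mm)
    src=np.float32([[0,0],[W,0],[W,H],[0,H]])
    w=[[x1,y1,z],[x1,y0,z],[x0,y0,z],[x0,y1,z]]
    dst=np.float32([proj(cam,p) for p in w])
    return cv2.warpPerspective(im,cv2.getPerspectiveTransform(dst,src),(W,H),flags=cv2.INTER_CUBIC)
E
python3 - <<'E'
from h import *
im=cv2.imread("pics/top0.png")
b=bird("top",im,.043);cv2.imwrite("pics/bird0.png",b)
E
```

```text
(no output)
```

View pics/bird0.png

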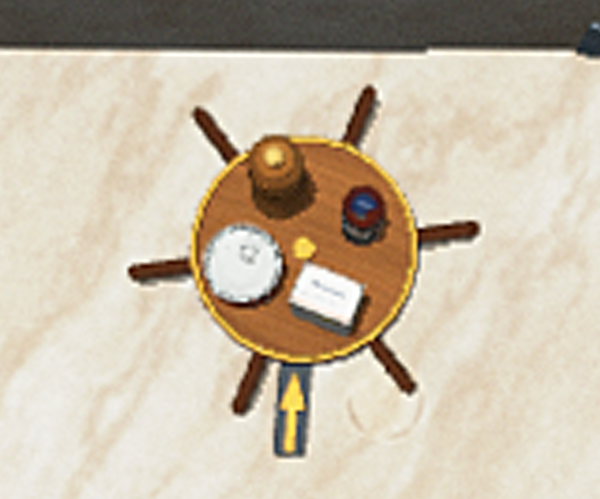

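Axis is at about (0.579, 0.046). The tabs sit at about 37.6° plus multiples of 60°, the pointer at about 175° and the mill at about 20.5°. So the tray needs about +154.5° CCW. I can do that in one arc, pushing the 97.6° tab at radius 158 mm with the fingers shut, starting at finger angle 85.6°.

Call:
servo_tool(
  increments=[
    {"rotation": [0,0,0],"delta_pos": [0,0,-30],"gripper": -1},
    {"rotation": [0,0,0],"delta_pos": [0,0,-30],"gripper": -1},
    {"rotation": [0,0,0],"delta_pos": [31,-27,0],"gripper": -1},
    {"rotation": [0,0,0],"delta_pos": [31,-27,0],"gripper": -1},
    {"rotation": [0,0,0],"delta_pos": [31,-27,0],"gripper": -1},
  ],
)

```text
time: 1.55
tcp_pos: [0.2464, -0.4089, 0.3054]
tool_rot: [0.985, 0.171, 0.0, 0.0]
wrist_force: [0.6, 0.4, 0.3]
grip_width: 0.144
grip_force: 0.0
```

Call:
servo_tool(
  increments=[
    {"rotation": [0,0,0],"delta_pos": [31,-27,0],"gripper": -1},
    {"rotation": [0,0,0],"delta_pos": [31,-27,0],"gripper": -1},
    {"rotation": [0,0,0],"delta_pos": [31,-27,0],"gripper": -1},
    {"rotation": [0,0,0],"delta_pos": [31,-27,0],"gripper": -1},
    {"rotation": [0,0,0],"delta_pos": [31,-27,0],"gripper": -1},
  ],
)

```text
time: 2.05
tcp_pos: [0.3468, -0.229, 0.3056]
tool_rot: [0.985, 0.171, 0.0, 0.0]
wrist_force: [0.2, -0.4, -1.0]
grip_width: -0.0
grip_force: 0.0
```

Call:
servo_tool(
  increments=[
    {"rotation": [0,0,0],"delta_pos": [31,-27,0],"gripper": -1},
    {"rotation": [0,0,0],"delta_pos": [31,-27,0],"gripper": -1},
    {"rotation": [0,0,0],"delta_pos": [31,-27,0],"gripper": -1},
    {"rotation": [0,0,0],"delta_pos": [31,-27,0],"gripper": -1},
    {"rotation": [0,0,0],"delta_pos": [31,-27,0],"gripper": -1},
  ],
)

```text
time: 2.55
tcp_pos: [0.4472, -0.0494, 0.3056]
tool_rot: [0.985, 0.172, 0.0, 0.0]
wrist_force: [0.8, -0.8, -0.0]
grip_width: -0.001
grip_force: 0.0
```

```bash
cat >> h.py <<'E'
def wristcam():
    s=ctrl.observe();i=ctrl.camera_info("wrist");T=np.eye(4)
    T[:3,:3]=R.from_quat(s["tool_rot"]).as_matrix();T[:3,3]=s["tcp_pos"]
    return T@np.array(i["hand_eye"]),np.array(i["intrinsics"])
def wproj(M,K,p):
    c=np.linalg.inv(M)@np.append(p,1.);q=K@[c[0],-c[1],-c[2]];return q[:2]/q[2]
def wbird(M,K,im,z,x0=.35,x1=.80,y0=-.2,y1=.3):
    W=int((y1-y0)*1000);H=int((x1-x0)*1000)
    src=np.float32([[0,0],[W,0],[W,H],[0,H]])
    dst=np.float32([wproj(M,K,p) for p in [[x1,y1,z],[x1,y0,z],[x0,y0,z],[x0,y1,z]]])
    return cv2.warpPerspective(im,cv2.getPerspectiveTransform(dst,src),(W,H))
E
python3 - <<'E'
from h import *
M,K=wristcam();im=ctrl.camera("wrist")[:,:,::-1]
print(M.round(3),K[0],ctrl.camera_info("wrist").keys())
cv2.imwrite("pics/w1.png",im)
E
```

```text
[[ 0.338  0.901  0.271  0.516]
 [-0.941  0.324  0.098 -0.023]
 [ 0.    -0.289  0.957  0.433]
 [ 0.     0.     0.     1.   ]] [265.77226451   0.         257.47308196] dict_keys(['intrinsics', 'hand_eye'])
```

View pics/w1.png

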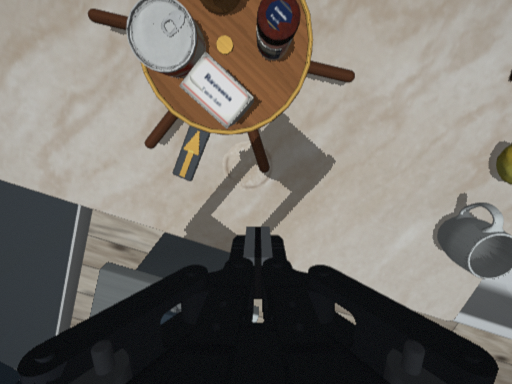

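The wrist view shows four tab tips at (15, 91), (144, 150), (170, 264) and (75, 352) as row, column. The arrow runs from (177, 184) to (132, 198), and the hub cap is at (44, 225).

```bash
python3 - <<'E'
from h import *
M,K=wristcam()
def wat(u,v,z):
    d=np.linalg.solve(K,[u,v,1.]);d=M[:3,:3]@[d[0],-d[1],-d[2]];o=M[:3,3];return (o+d*(z-o[2])/d[2])[:2]
T=np.array([wat(*p,.043) for p in [(90,15),(149,145),(265,171),(354,75)]]);print(T.round(4))
from scipy.optimize import least_squares
f=lambda p:np.concatenate([[p[0]+.178*np.cos(p[2]+k*np.pi/3)-T[k,0],p[1]+.178*np.sin(p[2]+k*np.pi/3)-T[k,1]] for k in range(4)])
r=least_squares(f,[.579,.046,1.7]);print(r.x,np.degrees(r.x[2]),r.fun.round(4))
c=r.x[:2]
a,b=wat(198,132,.01),wat(184,177,.01);print(a,b,"arrow dir",np.degrees(np.arctan2(*(b-a)[::-1])),"from axis",[np.degrees(np.arctan2(*(q-c)[::-1])) for q in(a,b)])
print("hub",wat(225,44,.06))
E
```

```text
[[ 0.5557  0.2252]
 [ 0.4194  0.1156]
 [ 0.441  -0.057 ]
 [ 0.6067 -0.124 ]]
[0.5820099  0.05080004 1.71162236] 98.06873715893278 [ 0.0014  0.0018 -0.0025  0.0016  0.0009 -0.002   0.0003 -0.0015]
[0.45701495 0.05969326] [0.37978106 0.06096833] arrow dir 179.05417842664514 from axis [np.float64(175.93034044897254), np.float64(177.12152844627826)]
hub [0.58009547 0.04897779]
```

Call:
servo_tool(
  increments=[
    {"rotation": [0,0,5],"delta_pos": [22,-18,0],"gripper": -1},
    {"rotation": [0,0,5],"delta_pos": [23,-18,0],"gripper": -1},
    {"rotation": [0,0,5],"delta_pos": [25,-17,0],"gripper": -1},
    {"rotation": [0,0,5],"delta_pos": [27,-15,0],"gripper": -1},
    {"rotation": [0,0,4],"delta_pos": [28,-12,0],"gripper": -1},
  ],
)

```text
time: 3.1
tcp_pos: [0.5549, 0.0479, 0.3055]
tool_rot: [0.999, -0.038, 0.0, -0.0]
wrist_force: [-0.1, -0.9, 0.6]
grip_width: 0.002
grip_force: 0.0
```

Call:
servo_tool(
  increments=[
    {"rotation": [0,0,0],"delta_pos": [6,-40,0],"gripper": -1},
    {"rotation": [0,0,0],"delta_pos": [6,-40,0],"gripper": -1},
    {"rotation": [0,0,0],"delta_pos": [6,-40,0],"gripper": -1},
    {"rotation": [0,0,0],"delta_pos": [6,-40,0],"gripper": -1},
    {"rotation": [0,0,0],"delta_pos": [0,0,20],"gripper": -1},
  ],
)

```text
time: 3.6
tcp_pos: [0.5918, 0.2092, 0.2874]
tool_rot: [0.999, -0.035, 0.003, -0.002]
wrist_force: [0.3, -0.3, 0.0]
grip_width: -0.002
grip_force: 0.0
```

Call:
servo_tool(
  increments=[
    {"rotation": [0,0,0],"delta_pos": [0,0,40],"gripper": -1},
    {"rotation": [0,0,0],"delta_pos": [0,0,40],"gripper": -1},
    {"rotation": [0,0,0],"delta_pos": [0,0,40],"gripper": -1},
    {"rotation": [0,0,0],"delta_pos": [0,0,30],"gripper": -1},
    {"rotation": [0,0,0],"delta_pos": [0,0,0],"gripper": -1},
  ],
)

```text
time: 4.1
tcp_pos: [0.5868, 0.2036, 0.1303]
tool_rot: [0.999, -0.037, -0.005, 0.001]
wrist_force: [-0.7, 0.1, -0.6]
grip_width: -0.002
grip_force: 0.0
```

Call:
servo_tool(
  increments=[
    {"rotation": [0,0,0],"delta_pos": [4,-2,25],"gripper": -1},
    {"rotation": [0,0,0],"delta_pos": [0,0,25],"gripper": -1},
    {"rotation": [0,0,0],"delta_pos": [0,0,25],"gripper": -1},
    {"rotation": [0,0,0],"delta_pos": [0,0,12],"gripper": -1},
    {"rotation": [0,0,0],"delta_pos": [0,0,0],"gripper": -1},
  ],
)

```text
time: 4.6
tcp_pos: [0.5939, 0.2059, 0.0479]
tool_rot: [0.999, -0.037, -0.001, 0.0]
wrist_force: [0.3, 0.3, -0.5]
grip_width: -0.002
grip_force: 0.0
```

```bash
cat >> h.py <<'E'
AX=np.array([.580,.048])
def polar():
    s=ctrl.observe();p=np.array(s["tcp_pos"])-np.append(AX,0);x=R.from_quat(s["tool_rot"]).as_matrix()[:,0]
    return "t %.2f ang %.2f r %.4f z %.4f yaw-ang+90 %.2f F %s"%(s["time"],np.degrees(np.arctan2(p[1],p[0]))%360,np.hypot(*p[:2]),p[2],(np.degrees(np.arctan2(x[1],x[0]))-np.degrees(np.arctan2(p[1],p[0]))+90+180)%360-180,np.round(s["wrist_force"],1))
E
python3 -c "from h import *;print(polar())"
```

```text
t 4.60 ang 84.97 r 0.1585 z 0.0479 yaw-ang+90 0.78 F [ 0.3  0.3 -0.5]
```

Call:
servo_tool(
  increments=[
    {"rotation": [0,0,-1],"delta_pos": [-3,0,5],"gripper": -1},
    {"rotation": [0,0,-2],"delta_pos": [-5.5,0.1,0],"gripper": -1},
    {"rotation": [0,0,-2],"delta_pos": [-5.5,0.1,0],"gripper": -1},
    {"rotation": [0,0,-2],"delta_pos": [-5.5,0.1,0],"gripper": -1},
    {"rotation": [0,0,-2],"delta_pos": [-5.5,0.1,0],"gripper": -1},
  ],
)

```text
time: 5.1
tcp_pos: [0.5705, 0.2064, 0.0453]
tool_rot: [0.999, 0.043, 0.002, -0.0]
wrist_force: [1.3, 0.9, -0.2]
grip_width: -0.004
grip_force: 0.5
```

Call:
servo_tool(
  increments=[
    {"rotation": [0,0,-3],"delta_pos": [-8.3,0.2,0],"gripper": -1},
    {"rotation": [0,0,-4],"delta_pos": [-11,0.4,0],"gripper": -1},
    {"rotation": [0,0,-4],"delta_pos": [-11,0.4,0],"gripper": -1},
    {"rotation": [0,0,-4],"delta_pos": [-11,0.4,0],"gripper": -1},
    {"rotation": [0,0,-4],"delta_pos": [-11,0.4,0],"gripper": -1},
  ],
)

```text
time: 5.6
tcp_pos: [0.5198, 0.1937, 0.0453]
tool_rot: [0.978, 0.208, 0.002, -0.0]
wrist_force: [1.0, 0.9, -0.3]
grip_width: 0.004
grip_force: 0.5
```

```bash
python3 -c "from h import *;print(polar())"
```

```text
t 5.60 ang 112.44 r 0.1576 z 0.0453 yaw-ang+90 1.53 F [ 1.   0.9 -0.3]
```

Call:
servo_tool(
  increments=[
    {"rotation": [0,0,-4],"delta_pos": [-11,0.4,0],"gripper": -1},
    {"rotation": [0,0,-4],"delta_pos": [-11,0.4,0],"gripper": -1},
    {"rotation": [0,0,-4],"delta_pos": [-11,0.4,0],"gripper": -1},
    {"rotation": [0,0,-4],"delta_pos": [-11,0.4,0],"gripper": -1},
    {"rotation": [0,0,-4],"delta_pos": [-11,0.4,0],"gripper": -1},
  ],
)

```text
time: 6.1
tcp_pos: [0.4742, 0.163, 0.0451]
tool_rot: [0.927, 0.374, 0.002, 0.0]
wrist_force: [0.1, 0.7, -0.9]
grip_width: 0.0
grip_force: 0.5
```

Call:
servo_tool(
  increments=[
    {"rotation": [0,0,-4],"delta_pos": [-11,0.4,0],"gripper": -1},
    {"rotation": [0,0,-4],"delta_pos": [-11,0.4,0],"gripper": -1},
    {"rotation": [0,0,-4],"delta_pos": [-11,0.4,0],"gripper": -1},
    {"rotation": [0,0,-4],"delta_pos": [-11,0.4,0],"gripper": -1},
    {"rotation": [0,0,-4],"delta_pos": [-11,0.4,0],"gripper": -1},
  ],
)

```text
time: 6.6
tcp_pos: [0.4417, 0.1185, 0.0449]
tool_rot: [0.848, 0.53, 0.001, 0.001]
wrist_force: [-0.8, 1.1, -0.7]
grip_width: 0.0
grip_force: 0.6
```

```bash
python3 -c "from h import *;print(polar())"
```

```text
t 6.60 ang 153.00 r 0.1552 z 0.0449 yaw-ang+90 0.97 F [-0.8  1.1 -0.7]
```

Call:
servo_tool(
  increments=[
    {"rotation": [0,0,-4],"delta_pos": [-11,0,0],"gripper": -1},
    {"rotation": [0,0,-4],"delta_pos": [-11,0.2,0],"gripper": -1},
    {"rotation": [0,0,-4],"delta_pos": [-11,0.2,0],"gripper": -1},
    {"rotation": [0,0,-4],"delta_pos": [-11,0.2,0],"gripper": -1},
    {"rotation": [0,0,-4],"delta_pos": [-11,0.2,0],"gripper": -1},
  ],
)

```text
time: 7.1
tcp_pos: [0.4252, 0.066, 0.0447]
tool_rot: [0.743, 0.669, 0.001, 0.001]
wrist_force: [-0.3, 2.0, -0.6]
grip_width: -0.002
grip_force: 0.6
```

Call:
servo_tool(
  increments=[
    {"rotation": [0,0,-4],"delta_pos": [-11,0.2,0],"gripper": -1},
    {"rotation": [0,0,-4],"delta_pos": [-11,0.2,0],"gripper": -1},
    {"rotation": [0,0,-4],"delta_pos": [-11,0.2,0],"gripper": -1},
    {"rotation": [0,0,-4],"delta_pos": [-11,0.2,0],"gripper": -1},
    {"rotation": [0,0,-4],"delta_pos": [-11,0.2,0],"gripper": -1},
  ],
)

```text
time: 7.6
tcp_pos: [0.4278, 0.0112, 0.0446]
tool_rot: [0.616, 0.788, 0.0, 0.001]
wrist_force: [-1.1, 0.8, -0.3]
grip_width: 0.002
grip_force: 0.6
```

Call:
servo_tool(
  increments=[
    {"rotation": [0,0,-4],"delta_pos": [-11,0.2,0],"gripper": -1},
    {"rotation": [0,0,-4],"delta_pos": [-11,0.2,0],"gripper": -1},
    {"rotation": [0,0,-4],"delta_pos": [-11,0.2,0],"gripper": -1},
    {"rotation": [0,0,-4],"delta_pos": [-11,0.2,0],"gripper": -1},
    {"rotation": [0,0,-4],"delta_pos": [-11,0.2,0],"gripper": -1},
  ],
)

```text
time: 8.1
tcp_pos: [0.449, -0.0394, 0.0446]
tool_rot: [0.47, 0.883, 0.0, 0.001]
wrist_force: [-1.3, 0.2, -0.7]
grip_width: -0.003
grip_force: 0.6
```

```bash
python3 -c "from h import *;print(polar())"
```

```text
t 8.10 ang 213.72 r 0.1575 z 0.0446 yaw-ang+90 0.25 F [-1.3  0.2 -0.7]
```

Call:
servo_tool(
  increments=[
    {"rotation": [0,0,-4],"delta_pos": [-11,0.2,0],"gripper": -1},
    {"rotation": [0,0,-4],"delta_pos": [-11,0.2,0],"gripper": -1},
    {"rotation": [0,0,-4],"delta_pos": [-11,0.2,0],"gripper": -1},
    {"rotation": [0,0,-4],"delta_pos": [-11,0.2,0],"gripper": -1},
    {"rotation": [0,0,-4],"delta_pos": [-11,0.2,0],"gripper": -1},
  ],
)

```text
time: 8.6
tcp_pos: [0.4864, -0.0796, 0.0447]
tool_rot: [0.309, 0.951, -0.0, 0.001]
wrist_force: [-1.5, 0.9, -0.2]
grip_width: -0.004
grip_force: 0.6
```

Call:
servo_tool(
  increments=[
    {"rotation": [0,0,-3],"delta_pos": [-8,0.2,0],"gripper": -1},
    {"rotation": [0,0,-1],"delta_pos": [-3,0,0],"gripper": -1},
    {"rotation": [0,0,0],"delta_pos": [0,0,0],"gripper": -1},
    {"rotation": [0,0,0],"delta_pos": [0,0,0],"gripper": -1},
    {"rotation": [0,0,0],"delta_pos": [0,0,0],"gripper": -1},
  ],
)

```text
time: 9.1
tcp_pos: [0.4946, -0.085, 0.0436]
tool_rot: [0.278, 0.961, 0.0, 0.0]
wrist_force: [0.0, 0.4, -0.2]
grip_width: 0.001
grip_force: 0.0
```

```bash
python3 - <<'E'
from h import *
print(polar())
a=ctrl.camera("wrist")[:,:,::-1];b=ctrl.camera("top")[:,:,::-1]
b=cv2.resize(bird("top",b,.043,.35,.8,-.2,.3),None,fx=.8,fy=.8)
h=max(a.shape[0],b.shape[0]);f=lambda i:cv2.copyMakeBorder(i,0,h-i.shape[0],0,0,0)
o=np.hstack([f(np.ascontiguousarray(a)),f(b)]);cv2.imwrite("pics/w2.png",cv2.resize(o,(800,int(h*800/o.shape[1]))))
E
```

```text
t 9.10 ang 237.31 r 0.1581 z 0.0436 yaw-ang+90 0.43 F [ 0.   0.4 -0.2]
```

View pics/w2.png

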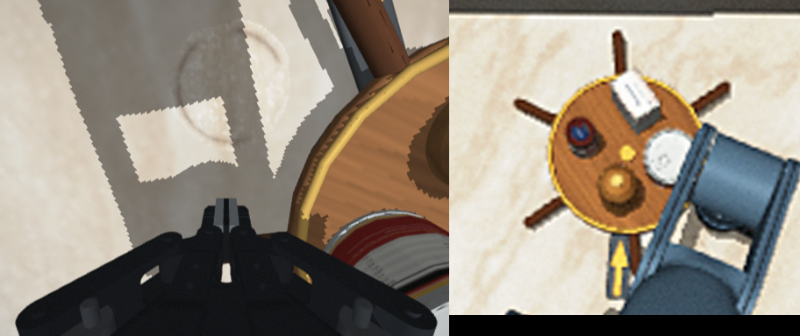

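The left half (wrist) shows only the tin and the rim. The right half (top) shows the mill near the front, slightly left of the arrow. I'll measure arrow, axis and mill head more closely in the top camera.

```bash
cat > meas.py <<'E'
from h import *
import sys
def line(n):
    im=np.ascontiguousarray(ctrl.camera("top")[:,:,::-1]);cv2.imwrite(f"pics/top_{n}.png",im)
    hsv=cv2.cvtColor(im,cv2.COLOR_BGR2HSV)
    # arrow: yellow pixels around the tongue
    y=((abs(hsv[:,:,0].astype(int)-24)<8)&(hsv[:,:,1]>130)&(hsv[:,:,2]>120)).astype(np.uint8)
    k,l,s,c=cv2.connectedComponentsWithStats(y)
    for j in range(1,k):
        if s[j,4]<8: continue
        p=at("top",(c[j][1],c[j][0]),.01)
        if .33<p[0]<.8 and abs(p[1]-.05)<.2: print("yellow",s[j].tolist(),c[j].round(1),p.round(4))
        if .37<p[0]<.47 and abs(p[1]-.06)<.03:
            v,u=np.nonzero(l==j);q=np.array([at("top",(a,b),.01)[:2] for a,b in zip(v,u)])
            m=q.mean(0);d=np.linalg.svd(q-m)[2][0];print("arrow",m.round(4),"dir",np.degrees(np.arctan2(d[1],d[0]))%180)
    for r in ctrl.regions_of("salt_mill","top")[:2]:
        v,u=np.nonzero(r["pixels"]);print("mill",round(r["score"],2),len(v),r["location"],(v.min(),v.max(),u.min(),u.max()),at("top",(v.mean(),u.mean()),.15).round(4))
    b=lambda z:bird("top",im,z,.36,.66,-.05,.15,.5)
    cv2.imwrite(f"pics/m_{n}.png",np.hstack([b(.01),b(.2)]))
line(sys.argv[1])
E
python3 meas.py a
```

```text
yellow [216, 155, 41, 60, 170] [230.  192.1] [0.5565 0.106  0.01  ]
yellow [252, 156, 22, 19, 46] [264.5 164.2] [ 0.664  -0.0269  0.01  ]
yellow [243, 181, 6, 7, 31] [245.4 184.1] [0.587  0.0469 0.01  ]
yellow [239, 192, 6, 6, 17] [241.6 194.7] [0.546  0.0618 0.01  ]
yellow [240, 218, 6, 21, 69] [242.5 227.8] [0.42   0.0589 0.01  ]
arrow [0.42   0.0589] dir 175.554635349071
mill 0.7 1869 [182.1, 241.2] (np.int64(140), np.int64(228), np.int64(204), np.int64(283)) [0.5619 0.0639 0.15  ]
mill 0.56 259 [197.6, 245.2] (np.int64(188), np.int64(207), np.int64(235), np.int64(250)) [0.5159 0.0545 0.15  ]
```

View pics/m_a.png

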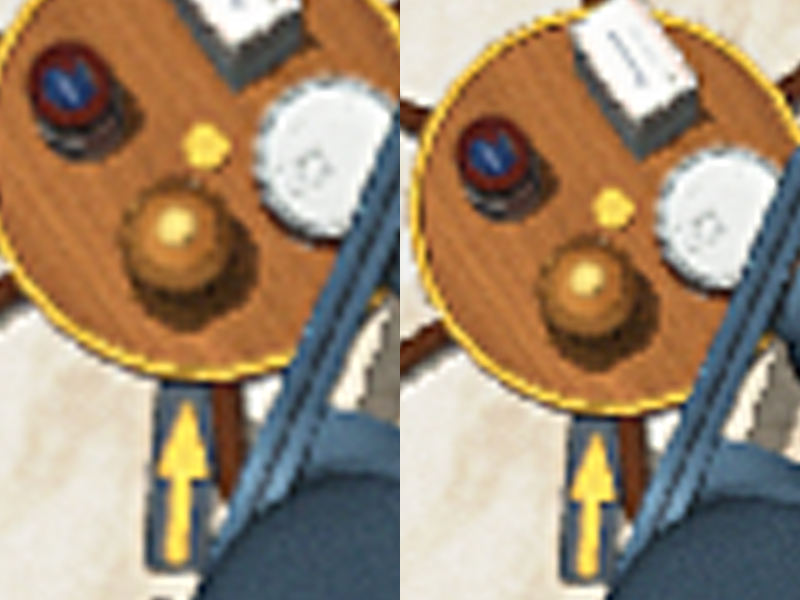

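The arrow line runs at about 175.5° from the axis (hub at 0.579, 0.046). The mill knob at about (290, 187) in the right panel gives 170.7° at radius 62 mm. So about 4.8° more is needed. I'll push that, then retract and check.

Call:
servo_tool(
  increments=[
    {"rotation": [0,0,-1.6],"delta_pos": [-4.4,0.1,0],"gripper": -1},
    {"rotation": [0,0,-1.6],"delta_pos": [-4.4,0.1,0],"gripper": -1},
    {"rotation": [0,0,-1.2],"delta_pos": [-3.3,0.1,0],"gripper": -1},
    {"rotation": [0,0,0],"delta_pos": [0,0,0],"gripper": -1},
    {"rotation": [0,0,0],"delta_pos": [0,0,0],"gripper": -1},
  ],
)

```text
time: 9.8
tcp_pos: [0.5056, -0.0914, 0.0433]
tool_rot: [0.241, 0.971, 0.0, 0.0]
wrist_force: [-0.2, 0.6, -0.4]
grip_width: -0.002
grip_force: 0.0
```

```bash
python3 - <<'E'
from h import *
print(polar())
def knob(im):
    hsv=cv2.cvtColor(im,cv2.COLOR_BGR2HSV)
    y=((abs(hsv[:,:,0].astype(int)-24)<8)&(hsv[:,:,1]>130)&(hsv[:,:,2]>120)).astype(np.uint8)
    k,l,s,c=cv2.connectedComponentsWithStats(y)
    P=[c[j] for j in range(1,k) if 8<=s[j,4]<60 and 215<c[j][0]<275 and s[j,2]<12 and s[j,3]<12]
    for p in P:
        for z in(.058,.217):
            q=at("top",p[::-1],z)[:2]-[.5794,.046];print(p.round(1),z,np.hypot(*q).round(4),np.degrees(np.arctan2(q[1],q[0])).round(1))
knob(cv2.imread("pics/top0.png"));print()
knob(cv2.imread("pics/top_a.png"));print()
knob(np.ascontiguousarray(ctrl.camera("top")[:,:,::-1]))
E
```

```text
t 9.80 ang 241.90 r 0.1580 z 0.0433 yaw-ang+90 0.24 F [-0.2  0.6 -0.4]
[237.4 160.1] 0.058 0.0957 18.0
[237.4 160.1] 0.217 0.0606 23.0
[245.4 184.1] 0.058 0.0002 170.9
[245.4 184.1] 0.217 0.0263 -173.5

[245.4 184.1] 0.058 0.0002 170.9
[245.4 184.1] 0.217 0.0263 -173.5
[241.6 194.7] 0.058 0.0425 160.1
[241.6 194.7] 0.217 0.0627 170.8

[245.4 184.2] 0.058 0.0006 169.7
[245.4 184.2] 0.217 0.0267 -173.8
[242.6 194.4] 0.058 0.0402 164.7
[242.6 194.4] 0.217 0.0611 173.9
```

Call:
servo_tool(
  increments=[
    {"rotation": [0,0,0],"delta_pos": [8,-3,0],"gripper": -1},
    {"rotation": [0,0,0],"delta_pos": [4,-7,-20],"gripper": -1},
    {"rotation": [0,0,0],"delta_pos": [0,0,-45],"gripper": -1},
    {"rotation": [0,0,0],"delta_pos": [0,0,-45],"gripper": -1},
    {"rotation": [0,0,0],"delta_pos": [0,0,-45],"gripper": -1},
  ],
)

```text
time: 10.35
tcp_pos: [0.4888, -0.0941, 0.1997]
tool_rot: [0.241, 0.971, 0.0, -0.001]
wrist_force: [0.6, -0.5, -0.5]
grip_width: 0.001
grip_force: 0.0
```

Call:
servo_tool(
  increments=[
    {"rotation": [0,0,0],"delta_pos": [0,0,-45],"gripper": -1},
    {"rotation": [0,0,0],"delta_pos": [0,0,-45],"gripper": -1},
    {"rotation": [0,0,0],"delta_pos": [0,0,-45],"gripper": -1},
    {"rotation": [0,0,0],"delta_pos": [0,0,0],"gripper": -1},
    {"rotation": [0,0,0],"delta_pos": [3,40,0],"gripper": -1},
  ],
)

```text
time: 10.85
tcp_pos: [0.5055, -0.0606, 0.3347]
tool_rot: [0.243, 0.97, -0.001, 0.002]
wrist_force: [0.8, 0.1, -0.4]
grip_width: -0.0
grip_force: 0.0
```

Call:
servo_tool(
  increments=[
    {"rotation": [0,0,0],"delta_pos": [3,40,0],"gripper": -1},
    {"rotation": [0,0,0],"delta_pos": [2,30,0],"gripper": -1},
    {"rotation": [0,0,0],"delta_pos": [0,0,0],"gripper": -1},
    {"rotation": [0,0,0],"delta_pos": [0,0,0],"gripper": -1},
    {"rotation": [0,0,0],"delta_pos": [0,0,0],"gripper": -1},
  ],
)

```text
time: 11.35
tcp_pos: [0.5336, 0.0059, 0.3328]
tool_rot: [0.241, 0.971, -0.0, -0.001]
wrist_force: [0.3, 1.0, 0.2]
grip_width: -0.001
grip_force: 0.0
```

```bash
python3 - <<'E'
from h import *
M,K=wristcam();im=ctrl.camera("wrist")[:,:,::-1];cv2.imwrite("pics/w3.png",im);np.savez("w3.npz",M=M,K=K)
print(M.round(3))
for t in("salt_mill","stand"):
    for r in ctrl.recognise(t,"wrist")[:2]: print(t,r)
E
```

```text
[[ 0.467 -0.847 -0.254  0.468]
 [ 0.884  0.447  0.135  0.042]
 [-0.001 -0.288  0.958  0.46 ]
 [ 0.     0.     0.     1.   ]]
salt_mill {'location': [149.4, 286.8], 'score': 0.91}
stand {'location': [76.3, 251.9], 'score': 0.89}
```

View pics/w3.png

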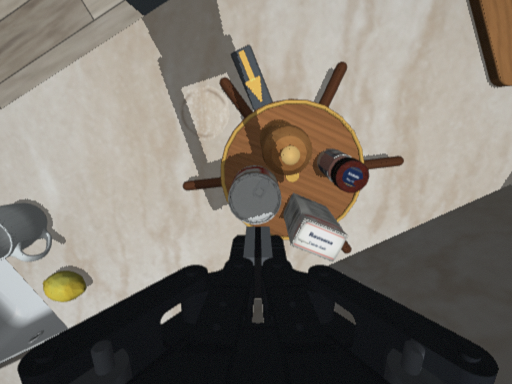

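The wrist view shows the arrow from (57, 243) to (102, 261) as row, column, the mill knob at (155, 290), and five tab tips.

```bash
python3 - <<'E'
from h import *
from scipy.optimize import least_squares
d=np.load("w3.npz");M,K=d["M"],d["K"]
def wat(u,v,z):
    d=np.linalg.solve(K,[u,v,1.]);d=M[:3,:3]@[d[0],-d[1],-d[2]];o=M[:3,3];return (o+d*(z-o[2])/d[2])[:2]
px=[(225,80),(343,65),(403,160),(184,186)];k0=[0,-1,-2,1]
T=np.array([wat(*p,.043) for p in px])
f=lambda p:np.concatenate([[p[0]+.178*np.cos(p[2]+k*np.pi/3),p[1]+.178*np.sin(p[2]+k*np.pi/3)]-t for k,t in zip(k0,T)])
r=least_squares(f,[.58,.048,np.radians(188)]);c=r.x[:2];print(c,np.degrees(r.x[2]),r.fun.round(4))
im=cv2.imread("pics/w3.png");hsv=cv2.cvtColor(im,cv2.COLOR_BGR2HSV)
y=((abs(hsv[:,:,0].astype(int)-22)<8)&(hsv[:,:,1]>120)&(hsv[:,:,2]>140)).astype(np.uint8)
k,l,s,cc=cv2.connectedComponentsWithStats(y)
ang=lambda q:np.degrees(np.arctan2(*(q-c)[::-1]))%360
for j in range(1,k):
    if s[j,4]>40: 
        print(s[j],cc[j].round(1))
        if cc[j][1]<120 and s[j,4]<900:
            v,u=np.nonzero(l==j);q=np.array([wat(b,a,.01) for a,b in zip(v,u)]);m=q.mean(0);dd=np.linalg.svd(q-m)[2][0]
            print(" arrow",m,np.degrees(np.arctan2(dd[1],dd[0]))%180,"from axis",ang(m))
for z in(.205,.217): q=wat(290,155,z);print("knob",q,np.hypot(*(q-c)),ang(q))
# head circle (~z .19)
q=wat(287,149,.185);print("head",q,np.hypot(*(q-c)),ang(q))
E
python3 meas.py b
```

```text
[0.58033525 0.04501208] 189.02271680739855 [-0.003  -0.0027 -0.001   0.0038  0.0028  0.0008  0.0012 -0.0019]
[490  11   6  15  48] [492.8  18.2]
 arrow [0.51428066 0.41072537] 178.20352028996786 from axis 100.23829593276994
[501  32  10  48 157] [505.1  58.1]
 arrow [0.57713628 0.41433037] 172.37518860164275 from axis 90.49627283772574
[239  50  23  52 390] [251.1  76.9]
 arrow [0.41811151 0.05645273] 175.56424116217045 from axis 175.96595761252254
[257 100 107  63 476] [314.2 115.8]
 arrow [0.51839826 0.12011833] 39.33066079393533 from axis 129.5109752264827
[222 122  22  39 145] [231.3 140.2]
[277 135  30  31 426] [292.6 146.3]
[286 173  14  10  95] [292.4 177.5]
[337 191  22  31  83] [348.5 206.7]
[ 43 278  40  24 645] [ 60.7 289.3]
knob [0.51852419 0.0502116 ] 0.06202935790198687 175.19162185484092
knob [0.51615617 0.04980537] 0.06435781936480606 175.72871959602577
head [0.51542397 0.05086074] 0.06517423695438439 174.85141259718236
yellow [216, 161, 12, 39, 63] [219.  179.7] [0.6048 0.1482 0.01  ]
yellow [243, 182, 4, 6, 15] [244.3 184.9] [0.5839 0.0514 0.01  ]
yellow [241, 192, 5, 6, 16] [242.9 194.5] [0.5467 0.0567 0.01  ]
yellow [250, 203, 18, 11, 37] [259.7 209. ] [ 0.4907 -0.0067  0.01  ]
yellow [229, 208, 19, 7, 39] [238.  211.9] [0.4801 0.0757 0.01  ]
yellow [240, 218, 7, 16, 56] [242.7 225.6] [0.4282 0.0582 0.01  ]
arrow [0.4282 0.0582] dir 174.33786712741457
mill 0.81 240 [196.1, 244.9] (np.int64(189), np.int64(207), np.int64(236), np.int64(251)) [0.5142 0.0511 0.15  ]
```

The wrist measurement puts the mill at about 175.3° and the pointer at about 175.7°, within about 1°. All four items are standing and the arm is clear.

```bash
python3 -c "
from plant import ctrl
print(ctrl.sign_off())"
```

```text
the job is handed in; nothing more can be done
None
```

I turned the carousel about 151° by pushing one tab with the fingers shut; the mill stands within about 1° of the brass pointer, all four things are still standing, the arm is clear, and the job is handed in.

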